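# Re-melt a candle: push it onto the warmer's ring and click the heat wheel to three

### The arm

A 6-joint arm with a two-finger parallel gripper is mounted at the origin on a cart in front of the work surface, level with it; the furniture and walls round the work are solid. World frame = base frame: x ahead of the robot, y to its left, z up, the work surface at z = 0. Lengths are in mm, angles in rad, forces in N, time in s.
With the tool pointing down it reaches from about 275 to 1000 mm from the base axis. Payload 8.4 kg.
Tool frame: the origin (TCP) lies on the mounting face of the last link; the fingertips stand 173 mm ahead of it and the grasp point (between the pads) lies 155 mm ahead of it; z points along the fingers, y is the line along which they close (so a half turn about z gives the same grasp; the last joint's range is limited). The gripper opens to 85 mm and grips with 20 to 120 N. Pads are 22 mm wide; open, the fingers measure 114 mm over their backs; the gripper's body (76 mm by 85 mm) begins 54 mm behind the grasp point. The pads swing forward as they close: fully open they stand 13 mm farther back than shut.
Start: joints at [-1.206, 0.353, 1.633, -0, 1.155, -0.002], TCP at [224.143, -583.429, 404.681] pointing down, gripper open.
Joint ranges: [-2.63, 2.63], [-0.92, 2.1], [0.06, 2.66], [-1.3, 4.44], [0, 2.69], [-3.02, 3.02]. Speed limits (rad/s): [2.22, 2.22, 2.79, 3.14, 3.14, 3.14].

### API

Orientations are given as [roll, pitch, yaw] about the fixed x, y, z axes, in that order (R = Rz(yaw) Ry(pitch) Rx(roll)).
In Python, from rig import r gives the robot as it stands.
- The arm moves only by the tool apply_moves, never from a script. Its argument "deltas" is a list of rows, each an object with "claw": the gripper command: -1 is fully open, 1 is shut, values between are in proportion; "delta_pos": the shift along the tool's x, y, z in cm, a list of three; "yaw": the turn about the tool's z in rad. In form: [{"claw": claw, "delta_pos": [tx, ty, tz], "yaw": yaw}, ...]. A call has 1 to 8 rows; each row shifts and turns the commanded pose from where the row before left it, along the tool's axes as they then stand; what a row does not reach is not made up. A row lasts 1/8 s, in which the tool goes at most 62.5 mm and 10.7 degrees, less where a joint would pass 70% of its speed; a pose out of reach is approached as far as the arm can. A call with a gripper value outside its range is refused whole. The fingers move at their own pace and stop on an object; "grip_force" is the grip in N (left out, the last holds). Time passes only in rows, so rows that do not move let the fingers close. It gives the time, the measured TCP pose, the force, the opening and the grip force at its end, in the units of the state.
- r.sense(): the state, without advancing time (a new reading comes with each control period).
- r.grab_frame(name): name is "side" or "top" or "wrist"; returns a dict with "img" (384x512x3 uint8, blue, green, red), "z_map" (384x512 float32, mm along the optical axis (not along the pixel's ray), 0 where there is no reading), "fx", "fy", "cx", "cy" (pixels), "eye" and "rotation" of the camera in the world; the wrist camera has in their place "T_tool_cam" (4x4, takes a point from camera to tool coordinates, whose origin is the TCP and whose axes are the flange's). Camera axes: x right, y up, looking along -z (the intrinsics and any distortion apply to the point x, -y, -z); pixel columns grow to the right and rows downward; lengths in mm; the calibration is good to about 2 mm. A picture is of the moment at which its call begins: read the wrist's pose just before it.
- r.sign_off(): hands the job in; it is judged then, once.
The state is a dict: "clock": time; "qpos": joint angles; "qvel": joint speeds; "joint_efforts": joint torques, N m; "eef_pos": TCP position; "tcp_rot": TCP orientation; "contact_force": force on the tool from outside, world axes, zero at the start; "wrist_torque": the same for the moment, N m; "opening": opening from 0.0 (shut) to 1.0 (fully open); "grasp_force": force on a finger pad.
Only numpy, scipy, OpenCV 4.12 (cv2) and the standard library are available. Lean on these libraries where they do the work, as an engineer would, in place of code of your own. Each camera call takes 0.05 s, during which the arm holds its last target. There are 200 camera calls.

### The job

The white candle that stands on the candle warmer has set with a rough top and is to be re-melted. Push it over the black glass top with the outside of a finger, without gripping or lifting it, until it stands upright and wholly inside the printed heating ring, and with a fingertip against the rim turn the knurled heat wheel until it clicks into setting three (the row of three studs in line with the steel index). Leave the wax cup on the warmer and everything else as it stands.

Things in the scene. Friction and masses are not known exactly. Their poses are not given: they have to be found in the camera images.
- warmer: Electric candle warmer fixed to the worktop: a low white enamelled box, 170 mm deep (its x) by 360 mm wide (its y) and 46 mm high, with a flat, slippery black glass top (friction about 0.25). Origin at the centre of its underside on the worktop; its x axis points from the front edge (nearest the robot, with the wheel) to the back, y to its left, z up. It stands somewhere in front of the robot, turned by up to 0.25 rad.
- ring (a point): Centre of the printed heating ring (116 mm outside diameter, flat, no raised edge) on the black glass top, at the height of the top, 46 mm above the worktop, midway along the warmer. Axes as the warmer's.
- heat_wheel (a joint): Angle of the knurled heat wheel, rad; grows clockwise seen from above (its front edge moves to the warmer's left, +y). Detents every 0.524 rad: 0 off (cross bar), 0.524 one stud, 1.047 two, 1.571 three, 2.094 four studs. Starts in one or two. The rim is grippy rubber; about 2 N along it moves the wheel on; past half-way a spring roller pulls it into the next detent once it is let go.
- rim_front (a point): Foremost point of the wheel's rim, half-way up it, fixed to the warmer (does not turn); axes as the warmer's. The wheel is a black disc, axis upright, 84 mm across, 20 to 36 mm above the worktop; 38 mm of it stands out of a slot in the middle of the warmer's front face, too little to grip across. Under it is a narrower white tongue, 34 mm in radius, 6 to 18 mm above the worktop.
- index (a point): Tip of the short steel index bar above the wheel's slot, 41 mm above the worktop, in line with the wheel's axis and its foremost point; it reaches 10 mm out of the front face. The rows of one to four steel studs on the wheel's top run outwards; the row that points straight out to the front, in line with the index, is the setting.
- candle_mid (a point): The white candle on the warmer, in a straight glass, 75 mm across; the glass is 90 mm high, the wick ends at 102 mm; 0.33 kg, loose. Stands on the black glass top to the left or the right of the ring, about 0.12 m from the ring's centre. The point lies on its axis 51 mm above its foot.
- wax_cup_mid (a point): Clear plastic measuring cup with set wax in its foot, 68 mm across and 83 mm high, loose and light. Stands on the black glass top on the other side of the ring from the candle; to be left alone. The point lies on its axis 41 mm above its foot.
- jug: White pouring jug, 114 x 280 x 176 mm, on the worktop to the left of the warmer; origin under its middle. To be left alone.
- thermometer: Stick thermometer, 208 mm long, 14 mm high, lying on the worktop to the left of the warmer; origin under its middle. To be left alone.
- clip: Wooden wick clip (clothes peg), 72 x 14 x 9 mm, lying on the worktop to the left of the warmer; origin under its middle. To be left alone.
Mind the look-alikes: they are no part of the job. What is shaped like the part that bears candle_mid but blue is not meant.

How it is judged:
By the outcome, as a careful person would: the job done as asked, in the order asked, and still so for the second after the job is handed in, with the robot touching nothing.
It also fails if it takes over 64 s, if anything falls off the work surface, if the arm or the gripper's body presses on something with over 40 N, if the wrist force passes 120 N, or if a joint passes its speed limit or range.

## Working session

There is one attempt and no reset: what is moved stays moved. The work goes in short steps, Python scripts to look and compute and a tool call to move; the robot and the scene stay as the last step left them, time stands still between calls to the robot, and variables do not carry over. Pictures are saved under pics/ and viewed, at most 10 in all, crops included, and the job is handed in when it is done.

Besides the shell and the picture viewer there is one more tool, called after "Request:" as a command line: name --argument value ..., lists and objects as JSON in quotes. apply_moves: Moves the arm, as the interface text tells. Its arguments: {"type":"object","properties":{"deltas":{"type":"array"},"grip_force":{"type":"number"}},"required":["deltas"]}

```bash
mkdir -p pics
cat > h.py <<'E'
import numpy as np, cv2
from rig import r
from scipy.spatial.transform import Rotation as Ro
def cam(name):
    s=r.sense(); f=r.grab_frame(name)
    if 'T_tool_cam' in f:
        T=np.eye(4);T[:3,:3]=Ro.from_euler('xyz',s['tcp_rot']).as_matrix();T[:3,3]=s['eef_pos']
        M=T@np.array(f['T_tool_cam']);f['R']=M[:3,:3];f['E']=M[:3,3]
    else: f['R']=np.array(f['rotation']);f['E']=np.array(f['eye'])
    return f
def cloud(f):
    z=f['z_map'];v,u=np.mgrid[:384,:512]
    P=np.stack([(u-f['cx'])/f['fx']*z,-(v-f['cy'])/f['fy']*z,-z],-1)
    P=P@f['R'].T+f['E'];P[z==0]=np.nan
    return P
def onplane(f,u,v,h):
    d=f['R']@np.array([(u-f['cx'])/f['fx'],-(v-f['cy'])/f['fy'],-1]);return f['E']+d*(h-f['E'][2])/d[2]
E
python3 - <<'E'
from h import *
import pickle
s=r.sense();print({k:np.round(v,3) for k,v in s.items()})
fs={n:cam(n) for n in('top','side')}
pickle.dump(fs,open('f0.pkl','wb'))
for n,f in fs.items():
    cv2.imwrite(f'pics/{n}0.png',f['img']);print(n,f['E'],f['R'].round(3).tolist(),f['fx'],[k for k in f])
E
```

```text
{'clock': np.float64(0.0), 'qpos': array([-1.206,  0.354,  1.634, -0.   ,  1.155, -0.002]), 'qvel': array([ 0.   , -0.001, -0.001,  0.001, -0.   , -0.002]), 'joint_efforts': array([-2.0000e-03, -6.0525e+01, -3.4207e+01, -0.0000e+00,  9.0000e-03,
       -0.0000e+00]), 'eef_pos': array([ 224.047, -583.207,  403.955]), 'tcp_rot': array([-3.14 ,  0.   ,  0.367]), 'contact_force': array([-0.164, -0.224,  0.552]), 'wrist_torque': array([-0.009, -0.021,  0.05 ]), 'grasp_force': np.float64(0.0), 'opening': np.float64(0.997)}
top [ 293.49357458  -44.3268556  1310.29209944] [0.203, -0.006, -1.599] 421.4037341983413 ['img', 'z_map', 'fx', 'fy', 'cx', 'cy', 'eye', 'rotation', 'R', 'E']
side [363.47581759 954.91661811 939.09830415] [0.876, 0.013, -2.96] 434.38774729116403 ['img', 'z_map', 'fx', 'fy', 'cx', 'cy', 'eye', 'rotation', 'R', 'E']
```

```bash
sed -i "s/else: f\['R'\]=np.array(f\['rotation'\])/else: f['R']=Ro.from_euler('xyz',f['rotation']).as_matrix()/" h.py
python3 - <<'E'
import cv2,numpy as np
cv2.imwrite('pics/both0.png',cv2.resize(np.vstack([cv2.imread('pics/top0.png'),cv2.imread('pics/side0.png')]),(400,600)))
E
```

```text
(no output)
```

View pics/top0.png

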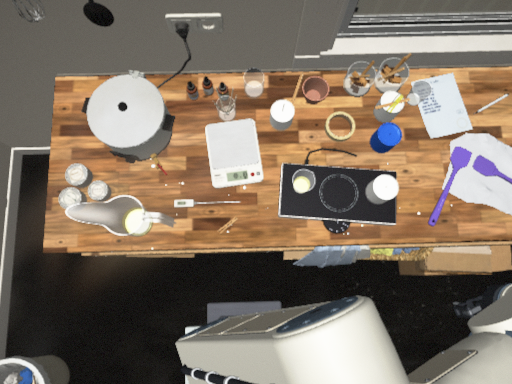

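View pics/side0.png

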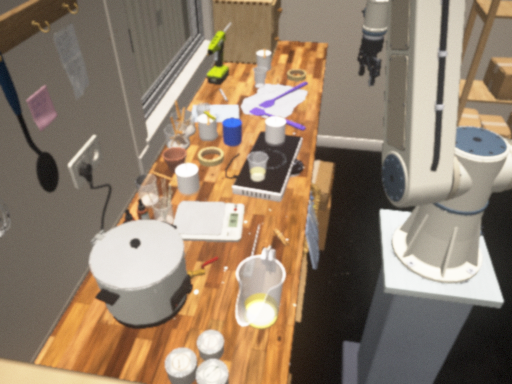

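The top view shows white cylinders at (381,188), standing on the warmer, and (282,113), on the worktop. The look-alike at (386,137) is blue. The one meant is (381,188): white, and on the black glass right of the ring (338,193). The cup is at (303,180) and the wheel at (337,226).

Run:
```python
from h import *
import pickle
f=pickle.load(open('f0.pkl','rb'))['top'];f['R']=Ro.from_euler('xyz',f['rotation']).as_matrix()
P=cloud(f);pickle.dump(f,open('t.pkl','wb'))
print('ring',onplane(f,338.5,193.5,46))
w=P[140:245,265:410];
m=(abs(w[...,2]-46)<8)
m=cv2.morphologyEx(m.astype(np.uint8),cv2.MORPH_OPEN,np.ones((5,5)))
n,l,st,c=cv2.connectedComponentsWithStats(m);i=1+np.argmax(st[1:,4])
p=w[l==i];print(st[i],np.median(p[:,2]))
rc=cv2.minAreaRect(p[:,:2].astype(np.float32));print(rc)
for nm,lo,(u0,u1) in(('candle',125,(360,405)),('cup',115,(288,320))):
    q=P[160:215,u0:u1].reshape(-1,3);q=q[(q[:,2]>lo)&(q[:,2]<160)]
    print(nm,len(q),q.min(0),q.max(0),cv2.minEnclosingCircle(q[:,:2].astype(np.float32)))
q=P[215:245,315:362].reshape(-1,3);q=q[(abs(q[:,2]-36)<7)];print('wheel',len(q),q.min(0),q.max(0))
cv2.imwrite('pics/crop1.png',cv2.resize(f['img'][150:245,265:410],None,fx=5,fy=5,interpolation=cv2.INTER_CUBIC))
```

```text
ring [ 531.95708568 -314.6810654    46.        ]
[  15   24  116   60 4611] 44.80631629881918
((533.7738037109375, -313.64581298828125), (352.7767333984375, 166.9951629638672), 84.37792205810547)
candle 530 [ 493.95653374 -469.36179878  125.0116947 ] [ 566.72353616 -393.58081478  139.62900974] ((530.994873046875, -431.17987060546875), 38.31676483154297)
cup 113 [ 526.08571598 -229.79661444  115.00283611] [ 592.44376913 -165.60252952  131.87492011] ((558.230712890625, -200.07498168945312), 35.22422790527344)
wheel 411 [ 412.38679163 -379.04493199   29.00002318] [ 468.22720375 -239.13557995   42.98791955]
```

View pics/crop1.png

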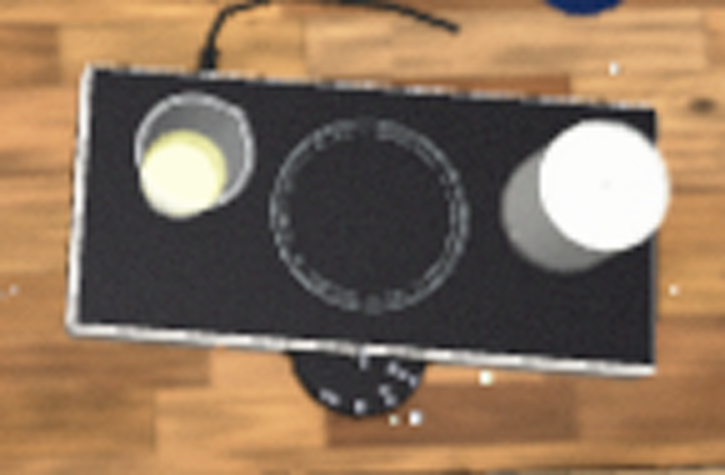

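The crop confirms the white candle at the right end of the glass and the ring centred at crop (370,215). One stud stands at the front of the wheel, near (360,407), with the two- and three-stud rows to its right at (390,393) and (402,372). The wheel seems to be in setting one. Next I move to the right of the candle with the fingers shut.

Request:
apply_moves --deltas '[{"claw": 1, "delta_pos": [0, 0, 0], "yaw": 0.122}, {"claw": 1, "delta_pos": [0, 0, 0], "yaw": 0.122}, {"claw": 1, "delta_pos": [0, 0, 0], "yaw": 0.123}, {"claw": 1, "delta_pos": [4, -0.8, 0], "yaw": 0}, {"claw": 1, "delta_pos": [4, -0.8, 0], "yaw": 0}, {"claw": 1, "delta_pos": [4, -0.8, 0], "yaw": 0}, {"claw": 1, "delta_pos": [4, -0.8, 0], "yaw": 0}, {"claw": 1, "delta_pos": [4, -0.8, 0], "yaw": 0}]' --grip_force 20

```text
clock: 1.1
eef_pos: [425.4, -543.0, 404.2]
tcp_rot: [-3.141, 0.001, -0.0]
contact_force: [0.1, -0.4, 0.3]
opening: 0.002
grasp_force: 0.0
```

Request:
apply_moves --deltas '[{"claw": 1, "delta_pos": [4, -0.8, 0], "yaw": 0}, {"claw": 1, "delta_pos": [4, -0.8, 0], "yaw": 0}, {"claw": 1, "delta_pos": [2.7, -1.7, 0], "yaw": 0}, {"claw": 1, "delta_pos": [0, 0, 0], "yaw": 0}, {"claw": 1, "delta_pos": [0, 0, 0], "yaw": 0}]'

```text
clock: 1.72
eef_pos: [530.8, -510.6, 404.2]
tcp_rot: [-3.141, 0.001, 0.0]
contact_force: [0.3, -0.5, 0.2]
opening: -0.003
grasp_force: 0.0
```

Run:
```python
from h import *
s=r.sense();print(s['clock'],s['eef_pos'],s['tcp_rot'],s['opening'],s['qpos'])
f=cam('wrist');cv2.imwrite('pics/w1.png',f['img']);P=cloud(f)
import pickle;pickle.dump(f,open('w1.pkl','wb'))
q=P.reshape(-1,3);m=(q[:,2]>130)&(q[:,2]<143)&(abs(q[:,0]-531)<70)&(abs(q[:,1]+431)<70);q=q[m]
print(len(q),q.min(0),q.max(0),cv2.minEnclosingCircle(q[:,:2].astype(np.float32)))
```

```text
1.725 [ 530.75619232 -510.55351964  404.21902346] [-3.14125018e+00  9.78101229e-04  7.48935636e-05] -0.003495814701267871 [-7.67936590e-01  5.27499745e-01  1.36404596e+00 -4.56292082e-04
  1.25098844e+00  8.02928665e-01]
3248 [ 496.15975013 -471.33398948  130.00040959] [ 570.96726068 -396.55365588  142.94990597] ((533.1858520507812, -433.8421325683594), 37.87934112548828)
```

View pics/w1.png

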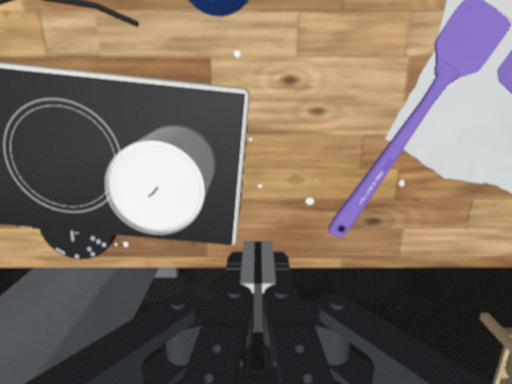

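The wrist view shows the candle top at (155,187), the ring centred near (61,155), the wheel at (78,240), and the shut fingers at (258,260). I compute the ring and edges from this frame, then descend.

Run:
```python
from h import *
import pickle
f=pickle.load(open('w1.pkl','rb'))
for n,u,v,h in[('ring',61,155,46),('ringL',3,155,46),('ringR',119,155,46),('frontR',234,243,46),('frontL',0,224,46),('backR',247,90,46),('stud@front',75,254,36),('wheelfront',80,259,36),('index',73,232,41)]:
    print(n,onplane(f,u,v,h).round(1))
cv2.imwrite('pics/w1c.png',cv2.resize(f['img'][210:270,30:140],None,fx=7,fy=7,interpolation=cv2.INTER_CUBIC))
```

```text
ring [ 539.6 -315.4   46. ]
ringL [ 539.5 -257.5   46. ]
ringR [ 539.6 -373.3   46. ]
frontR [ 441.3 -486.1   46. ]
frontL [ 464.  -235.8   46. ]
backR [ 602.  -501.9   46. ]
stud@front [ 422.  -303.6   36. ]
wheelfront [ 415.5 -308.2   36. ]
index [ 452.1 -309.3   41. ]
```

View pics/w1c.png

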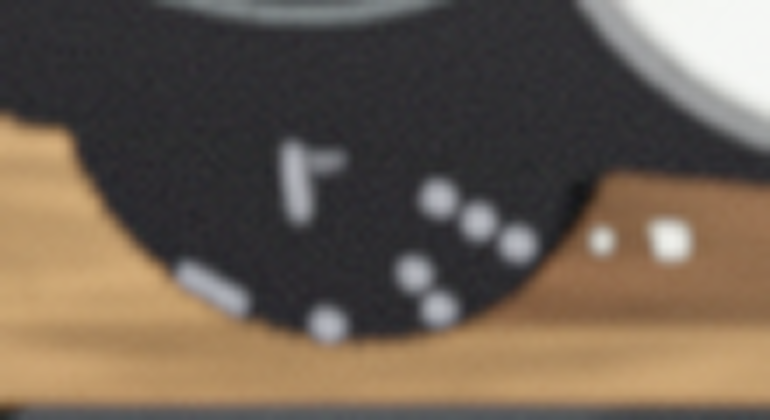

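Request:
apply_moves --deltas '[{"claw": 1, "delta_pos": [0, 0, 4], "yaw": 0}, {"claw": 1, "delta_pos": [0, 0, 4], "yaw": 0}, {"claw": 1, "delta_pos": [0, 0, 4], "yaw": 0}, {"claw": 1, "delta_pos": [0.2, 0, 2.4], "yaw": 0}, {"claw": 1, "delta_pos": [0, 0, 0], "yaw": 0}]'

```text
clock: 2.4
eef_pos: [532.4, -510.5, 258.9]
tcp_rot: [-3.139, 0.002, -0.001]
contact_force: [0.5, -0.5, 1.1]
opening: -0.001
grasp_force: 0.0
```

The crop shows the index at (298,190) and one stud at (328,325) nearest it, with two studs at (425,290) and three at (480,220). The wheel is in setting one and needs two detents clockwise. Now I push the candle.

Request:
apply_moves --deltas '[{"claw": 1, "delta_pos": [0, -1, 0], "yaw": 0}, {"claw": 1, "delta_pos": [0, -1, 0], "yaw": 0}, {"claw": 1, "delta_pos": [0, -0.8, 0], "yaw": 0}, {"claw": 1, "delta_pos": [0, -0.8, 0], "yaw": 0}, {"claw": 1, "delta_pos": [0.04, -0.8, 0], "yaw": 0}, {"claw": 1, "delta_pos": [0.04, -0.8, 0], "yaw": 0}, {"claw": 1, "delta_pos": [0.04, -0.8, 0], "yaw": 0}, {"claw": 1, "delta_pos": [0.04, -0.8, 0], "yaw": 0}]'

```text
clock: 3.4
eef_pos: [535.3, -442.6, 262.2]
tcp_rot: [3.139, -0.002, -0.0]
contact_force: [-0.3, -4.4, 6.7]
opening: 0.001
grasp_force: 0.0
```

Request:
apply_moves --deltas '[{"claw": 1, "delta_pos": [0.04, -0.8, 0], "yaw": 0}, {"claw": 1, "delta_pos": [0.04, -0.8, 0], "yaw": 0}, {"claw": 1, "delta_pos": [0.04, -0.8, 0], "yaw": 0}, {"claw": 1, "delta_pos": [0.04, -0.8, 0], "yaw": 0}, {"claw": 1, "delta_pos": [0, 0, 0], "yaw": 0}]'

```text
clock: 4.03
eef_pos: [536.9, -410.0, 262.0]
tcp_rot: [3.141, -0.002, 0.0]
contact_force: [-0.6, 0.1, 7.5]
opening: 0.003
grasp_force: 0.0
```

```bash
cat > cd.py <<'E'
from h import *
s=r.sense();print(s['clock'],s['eef_pos'].round(1) if hasattr(s['eef_pos'],'round') else s['eef_pos'],s['contact_force'])
for n in('top','wrist'):
    f=cam(n);P=cloud(f);q=P.reshape(-1,3)
    x,y=s['eef_pos'][:2]
    m=(q[:,2]>131)&(q[:,2]<141)&(abs(q[:,0]-535)<50)&(q[:,1]>y+14)&(q[:,1]<y+120);k=q[m]
    if len(k)>20: print(n,len(k),k.min(0).round(),k.max(0).round(),cv2.minEnclosingCircle(k[:,:2].astype(np.float32)))
    cv2.imwrite(f'pics/{n}_{s["clock"]:.1f}.png',f['img'])
E
python3 cd.py; ls pics
```

```text
4.025 [ 536.9 -410.   262. ] [-0.61837653  0.12549638  7.54403973]
top 162 [ 500. -372.  131.] [ 575. -305.  139.] ((537.5040283203125, -342.0420227050781), 37.85189437866211)
wrist 5379 [ 511. -396.  131.] [ 577. -315.  141.] ((537.3899536132812, -353.2835388183594), 43.027259826660156)
both0.png
crop1.png
side0.png
top0.png
top_4.0.png
w1.png
w1c.png
wrist_4.0.png
```

```bash
python3 -c "
import cv2,numpy as np
a=cv2.imread('pics/wrist_4.0.png');b=cv2.resize(cv2.imread('pics/top_4.0.png')[150:245,265:410],(400,262))
from h import *
f=cam('side');c=cv2.resize(f['img'][100:210,220:320],(400,440))
o=np.zeros((600,800,3),np.uint8);o[:300,:400]=cv2.resize(a,(400,300));o[:262,400:]=b;o[300:,:]=0
c2=cv2.resize(c,(273,300));o[300:,:273]=c2
cv2.imwrite('pics/m2.png',o)"
```

```text
(no output)
```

View pics/m2.png

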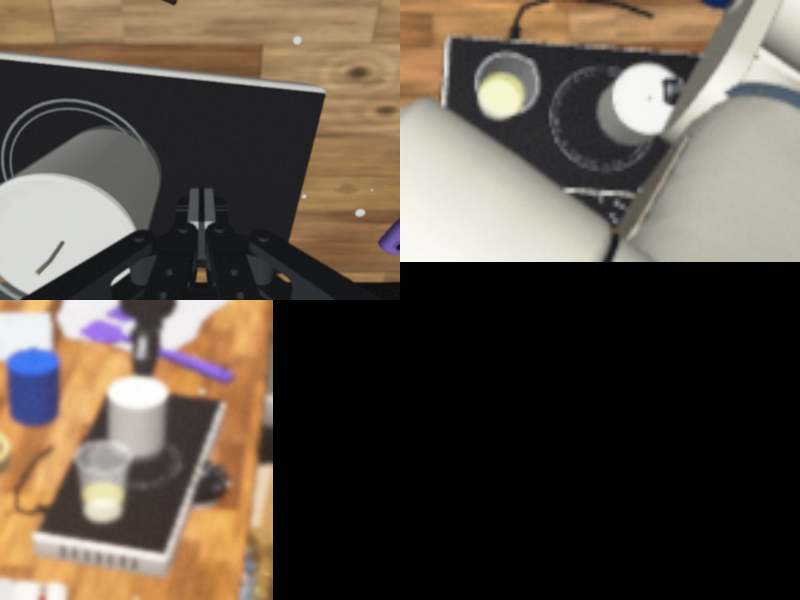

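The fingers push, but a knuckle rides on the candle's rim (wrist view, near (140,240)) at about 7 N. The candle is upright at about (537,-342). I raise the tool so that only the finger's outside touches.

Request:
apply_moves --deltas '[{"claw": 1, "delta_pos": [0, 0, -1], "yaw": 0}, {"claw": 1, "delta_pos": [0, 0, -1], "yaw": 0}, {"claw": 1, "delta_pos": [0, 0, 0], "yaw": 0}, {"claw": 1, "delta_pos": [0, 0, 0], "yaw": 0}]'

```text
clock: 4.68
eef_pos: [536.3, -410.4, 280.6]
tcp_rot: [-3.141, 0.0, -0.0]
contact_force: [0.2, 0.2, 0.2]
opening: -0.002
grasp_force: 0.0
```

```bash
python3 cd.py
```

```text
4.675 [ 536.3 -410.4  280.6] [0.16253673 0.23999634 0.186995  ]
top 157 [ 500. -367.  131.] [ 575. -305.  139.] ((537.850830078125, -340.39111328125), 38.186038970947266)
wrist 6367 [ 505. -383.  131.] [ 577. -308.  141.] ((539.9510498046875, -344.9798889160156), 38.345985412597656)
```

Request:
apply_moves --deltas '[{"claw": 1, "delta_pos": [0.2, -0.7, 0], "yaw": 0}, {"claw": 1, "delta_pos": [0, -0.7, 0], "yaw": 0}, {"claw": 1, "delta_pos": [0, -0.7, 0], "yaw": 0}, {"claw": 1, "delta_pos": [0, -0.7, 0], "yaw": 0}, {"claw": 1, "delta_pos": [0, -0.7, 0], "yaw": 0}, {"claw": 1, "delta_pos": [0, -0.6, 0], "yaw": 0}, {"claw": 1, "delta_pos": [0, 0, 0], "yaw": 0}]'

```text
clock: 5.65
eef_pos: [538.3, -368.8, 280.5]
tcp_rot: [-3.141, 0.001, 0.0]
contact_force: [0.1, 0.1, -0.9]
opening: 0.003
grasp_force: 0.3
```

```bash
python3 cd.py
```

```text
5.65 [ 538.3 -368.8  280.5] [ 0.13474173  0.14556391 -0.92530209]
top 126 [ 502. -341.  131.] [ 575. -279.  139.] ((537.9058227539062, -315.654541015625), 37.63039779663086)
wrist 6439 [ 503. -355.  131.] [ 578. -281.  141.] ((540.2160034179688, -318.6791076660156), 38.03025436401367)
```

The candle is now about 3 mm from the ring's centre. I retreat and go to the front of the wheel.

Request:
apply_moves --deltas '[{"claw": 1, "delta_pos": [0, 1.5, 0], "yaw": 0}, {"claw": 1, "delta_pos": [0, 1.5, 0], "yaw": 0}, {"claw": 1, "delta_pos": [0, 0, -3], "yaw": 0}, {"claw": 1, "delta_pos": [0, 0, -3], "yaw": 0}, {"claw": 1, "delta_pos": [-4, 0, 0], "yaw": 0}, {"claw": 1, "delta_pos": [-4, 0, 0], "yaw": 0}, {"claw": 1, "delta_pos": [-4, -3, 0], "yaw": 0}, {"claw": 1, "delta_pos": [-3, -3, 0], "yaw": 0}]'

```text
clock: 6.75
eef_pos: [386.7, -339.9, 340.6]
tcp_rot: [-3.142, 0.0, -0.002]
contact_force: [-0.1, -0.0, 0.4]
opening: -0.001
grasp_force: 0.0
```

Request:
apply_moves --deltas '[{"claw": 1, "delta_pos": [0, -2.8, 0], "yaw": 0}, {"claw": 1, "delta_pos": [0, 0, 0], "yaw": 0.095}, {"claw": 1, "delta_pos": [0, 0, 0], "yaw": 0}]'

```text
clock: 7.12
eef_pos: [388.5, -312.2, 341.0]
tcp_rot: [3.141, -0.001, -0.095]
contact_force: [0.3, -0.3, 0.3]
opening: -0.001
grasp_force: 0.0
```

Run:
```python
from h import *
import pickle
s=r.sense();print(s['clock'],s['eef_pos'],s['tcp_rot'])
f=cam('wrist');cv2.imwrite('pics/w3.png',f['img']);pickle.dump(f,open('w3.pkl','wb'));P=cloud(f)
q=P.reshape(-1,3);m=(q[:,2]>131)&(q[:,2]<143)&(abs(q[:,0]-538)<60)&(abs(q[:,1]+317)<60);q=q[m]
if len(q)>10:print(len(q),q.min(0),q.max(0),cv2.minEnclosingCircle(q[:,:2].astype(np.float32)))
```

```text
7.125 [ 388.47569222 -312.24461507  341.0320923 ] [ 3.14110187e+00 -6.46532167e-04 -9.51086332e-02]
514 [ 501.97194705 -334.63151798  131.06173926] [ 508.13382893 -300.77891563  136.72976573] ((506.47796630859375, -317.7052307128906), 17.0072021484375)
```

View pics/w3.png

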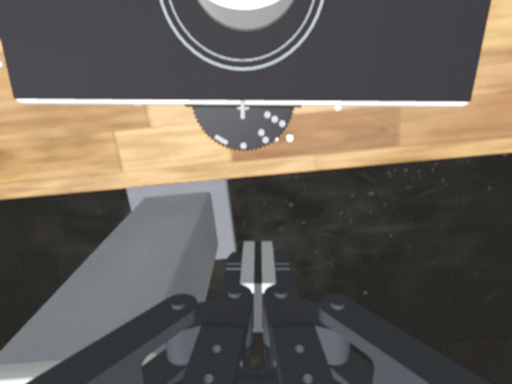

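The candle's foot sits inside the ring, well centred, with a front gap from (245,30) to (243,70). The wheel's rim front is at (243,150), with one stud at (243,146) below the index at (243,108).

Run:
```python
from h import *
import pickle
f=pickle.load(open('w3.pkl','rb'));T=np.array(f['T_tool_cam'])
tc=np.array([388.48,-312.24,341.03]);R=Ro.from_euler('xyz',[3.1411,-.0006,-.0951]).as_matrix()
for n,u,v,h in[('rimfront',243,150.5,36),('index',243,119,41),('wheelL',193,107,36),('wheelR',294,107,36),('frontL',17,101,46),('frontR',469,104,46),('tip',258,242,168)]:
    p=onplane(f,u,v,h);print(n,p.round(1),'tool',(R.T@(p-tc)).round(1))
```

```text
rimfront [ 414.9 -304.    36. ] tool [ 25.3 -10.9 305. ]
index [ 441.1 -307.    41. ] tool [ 51.8 -10.3 300.1]
wheelL [ 453.7 -268.    36. ] tool [ 60.6 -50.4 305. ]
wheelR [ 446.1 -348.4   36. ] tool [ 60.6  30.4 305.1]
frontL [ 471.5 -136.6   46. ] tool [  65.8 -182.9  295. ]
frontR [ 436.6 -481.6   46. ] tool [ 63.8 163.8 295.1]
tip [ 397.8 -314.5  168. ] tool [  9.4   1.3 173. ]
```

Request:
apply_moves --deltas '[{"claw": 1, "delta_pos": [0, 0, 4], "yaw": 0}, {"claw": 1, "delta_pos": [0, 0, 4], "yaw": 0}, {"claw": 1, "delta_pos": [0, 0, 4], "yaw": 0}, {"claw": 1, "delta_pos": [0, 0, 2.5], "yaw": 0}, {"claw": 1, "delta_pos": [0, 0, 0], "yaw": 0}, {"claw": 1, "delta_pos": [0.7, 0, 0], "yaw": 0}, {"claw": 1, "delta_pos": [0.5, 0, 0], "yaw": 0}, {"claw": 1, "delta_pos": [0.2, 0, 0], "yaw": 0}]'

```text
clock: 8.18
eef_pos: [402.2, -312.9, 196.6]
tcp_rot: [3.141, 0.001, -0.094]
contact_force: [-11.1, -3.1, 7.2]
opening: -0.002
grasp_force: 5.3
```

Request:
apply_moves --deltas '[{"claw": 1, "delta_pos": [0.2, 0, 0], "yaw": 0}, {"claw": 1, "delta_pos": [0, 0, 0], "yaw": 0}]'

```text
clock: 8.43
eef_pos: [402.9, -312.9, 196.4]
tcp_rot: [-3.141, 0.004, -0.094]
contact_force: [-13.7, -4.6, 10.0]
opening: 0.001
grasp_force: 7.1
```

Request:
apply_moves --deltas '[{"claw": 1, "delta_pos": [0, -0.5, 0], "yaw": 0}, {"claw": 1, "delta_pos": [0, -0.5, 0], "yaw": 0}, {"claw": 1, "delta_pos": [0, -0.5, 0], "yaw": 0}, {"claw": 1, "delta_pos": [0, -0.4, 0], "yaw": 0}, {"claw": 1, "delta_pos": [0, -0.3, 0], "yaw": 0}, {"claw": 1, "delta_pos": [0, 0, 0], "yaw": 0}]'

```text
clock: 9.18
eef_pos: [405.0, -290.3, 196.2]
tcp_rot: [-3.14, 0.004, -0.094]
contact_force: [-9.8, 1.1, 8.1]
opening: -0.0
grasp_force: 5.2
```

Request:
apply_moves --deltas '[{"claw": 1, "delta_pos": [-0.7, 0, 0], "yaw": 0}, {"claw": 1, "delta_pos": [-1.5, 0, 0], "yaw": 0}, {"claw": 1, "delta_pos": [-1.5, 2.2, 0], "yaw": 0}, {"claw": 1, "delta_pos": [0, 0, 0], "yaw": 0}]'

```text
clock: 9.68
eef_pos: [366.4, -310.1, 196.0]
tcp_rot: [3.141, -0.0, -0.097]
contact_force: [-0.0, 0.5, 0.3]
opening: -0.001
grasp_force: 0.0
```

Run:
```python
from h import *
f=cam('wrist');g=cam('top')
a=cv2.resize(f['img'],(640,480));b=cv2.resize(g['img'][215:240,320:355],(300,214),interpolation=cv2.INTER_CUBIC)
o=np.zeros((600,800,3),np.uint8);o[:480,:640]=a;o[386:,500:]=b;cv2.imwrite('pics/w4.png',o)
```

```text
(no output)
```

View pics/w4.png

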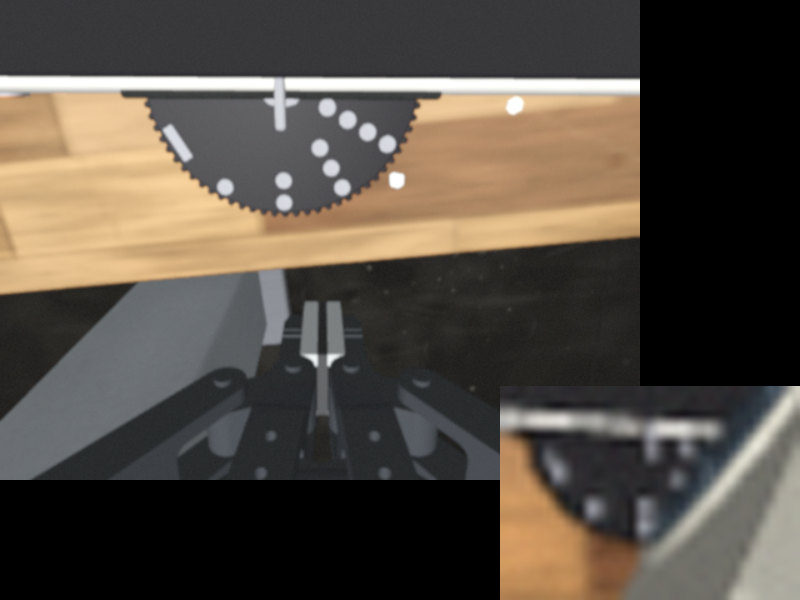

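One stroke moved the wheel one detent: two studs (284,180)-(284,203) now line up with the index (280,110). I repeat the stroke.

Request:
apply_moves --deltas '[{"claw": 1, "delta_pos": [1.5, 0, 0], "yaw": 0}, {"claw": 1, "delta_pos": [1.3, 0, 0], "yaw": 0}, {"claw": 1, "delta_pos": [0.5, 0, 0], "yaw": 0}, {"claw": 1, "delta_pos": [0.4, 0, 0], "yaw": 0}, {"claw": 1, "delta_pos": [0, 0, 0], "yaw": 0}]'

```text
clock: 10.4
eef_pos: [402.9, -312.4, 195.4]
tcp_rot: [-3.14, 0.005, -0.094]
contact_force: [-11.1, -3.3, 9.8]
opening: 0.002
grasp_force: 6.0
```

Request:
apply_moves --deltas '[{"claw": 1, "delta_pos": [0, -0.5, 0], "yaw": 0}, {"claw": 1, "delta_pos": [0, -0.5, 0], "yaw": 0}, {"claw": 1, "delta_pos": [0, -0.5, 0], "yaw": 0}, {"claw": 1, "delta_pos": [0, -0.4, 0], "yaw": 0}, {"claw": 1, "delta_pos": [0, -0.3, 0], "yaw": 0}, {"claw": 1, "delta_pos": [0, 0, 0], "yaw": 0}]'

```text
clock: 11.15
eef_pos: [405.0, -290.3, 195.3]
tcp_rot: [-3.14, 0.005, -0.094]
contact_force: [-9.4, -1.3, 5.6]
opening: 0.003
grasp_force: 4.5
```

Request:
apply_moves --deltas '[{"claw": 1, "delta_pos": [-0.7, 0, 0], "yaw": 0}, {"claw": 1, "delta_pos": [-1.5, 0, 0], "yaw": 0}, {"claw": 1, "delta_pos": [-1.5, 2.2, 0], "yaw": 0}, {"claw": 1, "delta_pos": [0, 0, -5], "yaw": 0}, {"claw": 1, "delta_pos": [0, 0, -5], "yaw": 0}, {"claw": 1, "delta_pos": [0, 0, -5], "yaw": 0}, {"claw": 1, "delta_pos": [0, 0, -4], "yaw": 0}, {"claw": 1, "delta_pos": [0, 0, 0], "yaw": 0}]'

```text
clock: 12.15
eef_pos: [367.6, -309.9, 388.5]
tcp_rot: [3.138, -0.005, -0.095]
contact_force: [0.0, 0.3, 0.4]
opening: -0.006
grasp_force: 0.0
```

Run:
```python
from h import *
f=cam('wrist');g=cam('side')
a=cv2.resize(f['img'],(640,480));b=cv2.resize(g['img'][100:210,220:320],(270,297),interpolation=cv2.INTER_CUBIC)
o=np.zeros((600,800,3),np.uint8);o[:480,:640]=a;o[303:,530:]=b;cv2.imwrite('pics/w5.png',o)
```

```text
(no output)
```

View pics/w5.png

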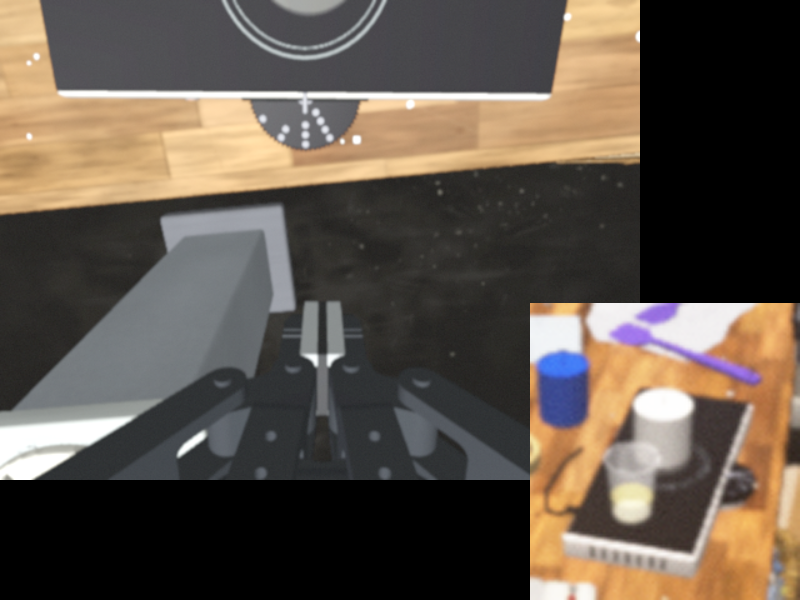

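The three-stud row (305,125)-(305,145) is in line with the index (305,103). The front gap from candle foot to ring looks a little wide, so I check the candle's depth within the ring.

Run:
```python
from h import *
import pickle
f=pickle.load(open('w3.pkl','rb'))
print('foot front',onplane(f,246,30,46).round(1),'ring front',onplane(f,243,70,46).round(1),'ringL/R row0',onplane(f,160,0,46).round(1),onplane(f,325,0,46).round(1))
P=cloud(f);print([P[v,246].round(0).tolist() for v in (10,15,20,24,28,32,36)])
g=cam('top');Pt=cloud(g);q=Pt[150:230,310:370].reshape(-1,3);q=q[(q[:,2]>131)&(q[:,2]<141)]
print(len(q),cv2.minEnclosingCircle(q[:,:2].astype(np.float32)))
cv2.imwrite('pics/t6.png',cv2.resize(g['img'][150:245,265:410],None,fx=5,fy=5,interpolation=cv2.INTER_CUBIC))
```

```text
foot front [ 504.1 -316.2   46. ] ring front [ 477.4 -311.2   46. ] ringL/R row0 [ 528.7 -258.3   46. ] [ 517.9 -373.3   46. ]
[[502.0, -319.0, 132.0], [502.0, -318.0, 117.0], [502.0, -318.0, 101.0], [503.0, -317.0, 85.0], [503.0, -317.0, 67.0], [503.0, -316.0, 46.0], [500.0, -316.0, 44.0]]
169 ((540.9935913085938, -291.3938903808594), 63.59760665893555)
```

View pics/t6.png

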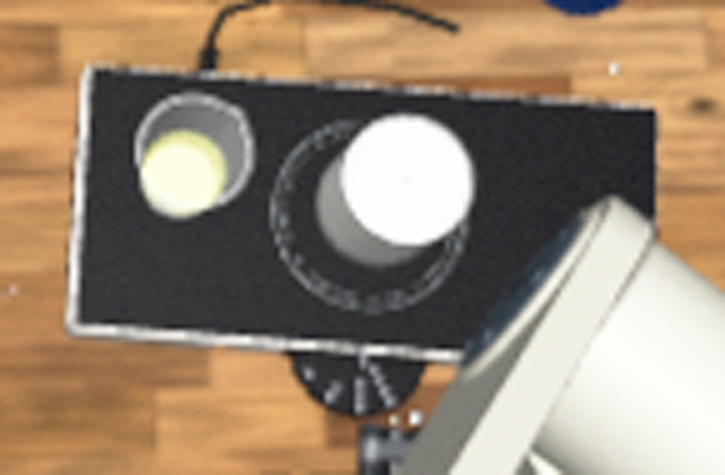

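The foot stands about 6–8 mm off the ring's centre, against 20 mm allowed, so it is wholly inside. The cup at crop (195,155) is where it was, and the robot touches nothing.

```bash
python3 -c "
from rig import r
print(r.sign_off())"
```

```text
the job is handed in; nothing more can be done
None
```

The job is handed in at about 12 s of the 64 s: the white candle stands upright inside the heating ring, about 6–8 mm off centre with 20 mm allowed, and the wheel is in setting three. Early in the push a finger knuckle caught the candle's rim at about 7 N, so I raised the tool and finished with the finger's outside; nothing else was touched.

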